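Pin the suction canister into its ambulance dock

TASK

First stand the suction canister's carrier on its dock plate with its white knuckles between the two yellow lugs, so that all the holes line up. Then slide back the clear console cover above the red-handled retaining pin, take the pin out and thread it from either side through both lugs and both knuckles until its collar is against the lug. Finally slide the cover fully shut again and let go; keep the canister upright and leave everything else where it is.

Things in the scene. Friction and masses are not known exactly. Their poses are not given: they have to be found in the camera images.
- dock: Fixed steel plate with two yellow lugs. Origin on the counter below the middle of the bore; x towards the lug end, y along the bore, z up. Plate x -135 to 22, y -48 to 48, top z 6 mm. Lugs x -18 to 18, z 6 to 76, at y 23 to 33 and -33 to -23 (gap 46, 66 over the outer faces), each with a 14 mm hole along y at x 0, z 62
- dock_bore (a point): Middle of the dock's bore, halfway between the lugs, on the hole axis (dock x 0, y 0, z 62 mm); axes as the dock
- carrier: Loose rigid carrier with canister, 320-480 g. Origin at its underside below its bore; x to the knuckles, z up. White base 90 x 90 x 8 mm centred at x -85, clear canister, mint lid 78 across, top z 106. Tongue 36 wide (y) to x 15, two knuckles (30 along x, 9 thick, top z 70, outer faces y +-18), 14 mm holes along y at x 0, z 56. Docked: axes as the dock, origin 6 mm higher; nothing stops it along x
- carrier_bore (a point): Middle of the carrier's bore between the knuckles (carrier x 0, y 0, z 56 mm)
- carrier_grip (a point): Centre of the top of the carrier's grip bar (carrier x -85, y 0, z 136 mm); bar 50 mm long along carrier x, 22 mm wide along y, 30 mm high (z 106 to 136), for taking from above
- console: Fixed low white box 200 (x) x 284 (y) mm with two clear sliding covers, one passing over the other; on the side (left or right of the dock) opposite to the carrier's start. Origin at the centre of its underside, z up. Floor z 12, walls to z 45. A divider at y 0 makes a +y and a -y compartment, 188 x 134 mm inside; pin in one, key in the other, some 82 mm from the divider
- cover_left (a joint): Sliding of the lower clear cover (blue tab) over the +y compartment, m: 0 shut, 0.105 fully open; opens towards console -y, passing under the other. Friction 1.5 N, stays where left. Starts shut to within 6 mm
- cover_left_tab (a point): Middle of the top of the left cover's blue tab, moving with it; tab 44 mm along console x, 12 mm along y, top 76 mm above the counter, standing 25 mm proud of its cover, at console x +30, y +125 mm when shut
- cover_right (a joint): Sliding of the upper clear cover (green tab) over the -y compartment, m: 0 shut, 0.105 fully open; opens towards console +y, passing over the other. Friction 1.5 N, stays where left. Starts shut to within 6 mm
- cover_right_tab (a point): Middle of the top of the right cover's green tab, moving with it; size as the blue one, standing 18 mm proud of its cover, top 76 mm above the counter, at console x +30, y -125 mm when shut
- pin: Loose retaining pin, 164 mm, 120 g, lying flat in a compartment, tip away from the robot. Origin under the centre of its red handle; x to the tip, z up. Handle 64 (x) x 16 (y) x 28 (z) mm; pin axis 14 above its underside. Collar 24 across, x 32 to 37; steel shaft 10 across to x 115; tapered nose to x 132, 4 mm at the tip, can draw the carrier a few mm. Balances in the handle
- pin_handle (a point): Centre of the pin's red handle, on the pin's axis
- pin_mid (a point): Point on the pin's axis 33 mm ahead of the collar's face (pin x 70, z 14 mm): it lies at dock_bore when the pin is home, from either side
- key: White flat oxygen key, 125 x 36 x 8 mm, loose in the other compartment; to be left alone
- wand: suction wand, blue, 270 mm long, lying loose near the far edge; a bystander
- cap: small mint-green cap, 36 mm across, 28 mm high, loose beyond the dock; a bystander
- oximeter: blue finger oximeter, 34 x 60 x 32 mm, loose beyond the dock; a bystander
- saline: bottle with blue cap, 60 mm across, 150 mm high, loose near the far edge; a bystander
Mind the look-alikes: they are no part of the job. Leave any blue look-alike of the dock alone. What is shaped like the carrier but orange is not meant.

How it is judged:
By the outcome, as a careful person would: the job done as asked, in the order asked, and still so for the second after the job is handed in, with the robot touching nothing.
It also fails if it takes over 72 s, if anything falls off the work surface, if the arm or the gripper's body presses on something with over 40 N, if the wrist force passes 120 N, or if a joint passes its speed limit or range.

ROBOT

A 6-joint arm with a two-finger parallel gripper is mounted at the origin on the work surface. World frame = base frame: x ahead of the robot, y to its left, z up, the work surface at z = 0. Lengths are in mm, angles in degrees, forces in N, time in s.
With the tool pointing down it reaches from about 350 to 850 mm from the base axis. Payload 8.1 kg.
Tool frame: the origin (TCP) lies at the centre of the arm's flange, where the gripper is bolted on; the fingertips stand 173 mm ahead of it and the grasp point (between the pads) lies 155 mm ahead of it; z points along the fingers, y is the line along which they close (so a half turn about z gives the same grasp; the last joint's range is limited). The gripper opens to 85 mm and grips with 20 to 120 N. Pads are 22 mm wide; open, the fingers measure 114 mm over their backs; the gripper's body (76 mm by 85 mm) begins 54 mm behind the grasp point. The pads swing forward as they close: fully open they stand 13 mm farther back than shut.
Start: joints at [58.648, 7.471, 85.268, -0, 87.261, -4.893], TCP at [267.317, 537.167, 404.692] pointing down, gripper open.
Joint ranges: [-169.43, 169.43], [-51.17, 129.36], [1.28, 143.12], [-76.62, 256.62], [0, 156.53], [-152.29, 152.29]. Speed limits (degrees/s): [136.94, 136.94, 159.86, 180, 180, 180].

INTERFACE

Orientations are given as [roll, pitch, yaw] about the fixed x, y, z axes, in that order (R = Rz(yaw) Ry(pitch) Rx(roll)).
In Python, from bench import * gives the robot as it stands.
- The arm moves only by the shell command python3 -m jog 'ROWS' [FORCE]. ROWS is text: rows parted by semicolons, each of 7 numbers parted by spaces: the shift along the tool's x, y, z scaled (see below), then the turn, a rotation vector about the tool's x, y, z scaled (see below), then the closure, from -1 (fully open) to 1 (shut). In form: tx ty tz wx wy wz hand; .... A call has 1 to 5 rows; each row shifts and turns the commanded pose from where the row before left it, along the tool's axes as they then stand; what a row does not reach is not made up. The controller multiplies each number of a shift by 0.1 m and each number of a turn by 60 degrees. A row lasts 1/8 s, in which the tool goes at most 62.5 mm and 10.7 degrees, less where a joint would pass 70% of its speed; a pose out of reach is approached as far as the arm can. A call with a number of a shift or a turn outside -1 to 1 is refused whole. A call with a gripper value outside its range is refused whole. The fingers move at their own pace and stop on an object; FORCE is the grip in N (left out, the last holds). Time passes only in rows, so rows that do not move let the fingers close. It gives the time, the measured TCP pose, the force, the opening and the grip force at its end, in the units of the state.
- sense(): the state, without advancing time (a new reading comes with each control period).
- snapshot(name): name is "scene" or "top"; returns a dict with "img" (384x512x3 uint8, red, green, blue), "fx", "fy", "cx", "cy" (pixels), "extrinsics" (4x4, takes a point from camera to world coordinates). Camera axes: x right, y down, z forward; pixel columns grow to the right and rows downward; lengths in mm; the calibration is good to about 2 mm. A picture is of the moment at which its call begins. There is no depth.
- hand_in(): hands the job in; it is judged then, once.
The state is a dict: "time": time; "joint_pos": joint angles; "qd": joint speeds; "joint_efforts": joint torques, N m; "tool_pos": TCP position; "tcp_rot": TCP orientation; "ft_force": force on the tool from outside, world axes, zero at the start; "wrist_torque": the same for the moment, N m; "finger_gap": finger opening in mm; "grip_force": force on a finger pad.
Only numpy, scipy, OpenCV 4.12 (cv2) and the standard library are available. Lean on these libraries where they do the work, as an engineer would, in place of code of your own. Each camera call takes 0.05 s, during which the arm holds its last target. There are 200 camera calls.

## Working session

There is one attempt and no reset: what is moved stays moved. The work goes in short steps, Python scripts to look and compute and a shell command to move; the robot and the scene stay as the last step left them, time stands still between calls to the robot, and variables do not carry over. Pictures are saved under pics/ and viewed, at most 10 in all, crops included, and the job is handed in when it is done.

```bash
mkdir -p pics; ls; python3 - <<'E'
from bench import *
import cv2,numpy as np
s=sense();print(s)
for n in("scene","top"):
    d=snapshot(n);cv2.imwrite(f"pics/{n}0.png",cv2.resize(d["img"][:,:,::-1],(800,600),interpolation=cv2.INTER_CUBIC))
    print(n,d["fx"],d["fy"],d["cx"],d["cy"],np.round(d["extrinsics"],3).tolist())
    np.savez(f"{n}0.npz",**d)
E
```

```text
pics
{'time': 0.0, 'joint_pos': array([ 5.86471852e+01,  7.51548195e+00,  8.53304104e+01,  8.53375794e-04,
        8.72613618e+01, -4.89168615e+00]), 'qd': array([-0.0542901 , -0.00615524, -0.0018049 ,  0.01360443,  0.04487024,
        0.01094177]), 'joint_efforts': array([ 1.64413694e-03, -5.69396245e+01, -5.00552237e+01, -2.67085170e-04,
        1.47448678e-02, -3.05989192e-05]), 'tool_pos': array([267.19695805, 536.95961845, 403.62939171]), 'tcp_rot': array([-1.79893209e+02, -9.99501993e-03,  1.53538820e+02]), 'ft_force': array([-0.37853704, -0.14648916, -0.26259279]), 'wrist_torque': array([ 0.01791787, -0.00309586,  0.02861052]), 'grip_force': 0.0, 'finger_gap': 85.17820652506458}
scene 361.139428654585 361.139428654585 258.17474822520114 189.16172949184846 [[0.158, 0.651, -0.742, 1206.641], [0.987, -0.103, 0.12, -126.256], [0.002, -0.752, -0.659, 726.165], [0.0, 0.0, 0.0, 1.0]]
top 346.78524364815536 346.78524364815536 254.1817747730981 189.5702013275972 [[-0.025, -0.986, 0.167, 330.72], [-1.0, 0.025, -0.004, 22.164], [-0.001, -0.168, -0.986, 1257.688], [0.0, 0.0, 0.0, 1.0]]
```

View pics/scene0.png

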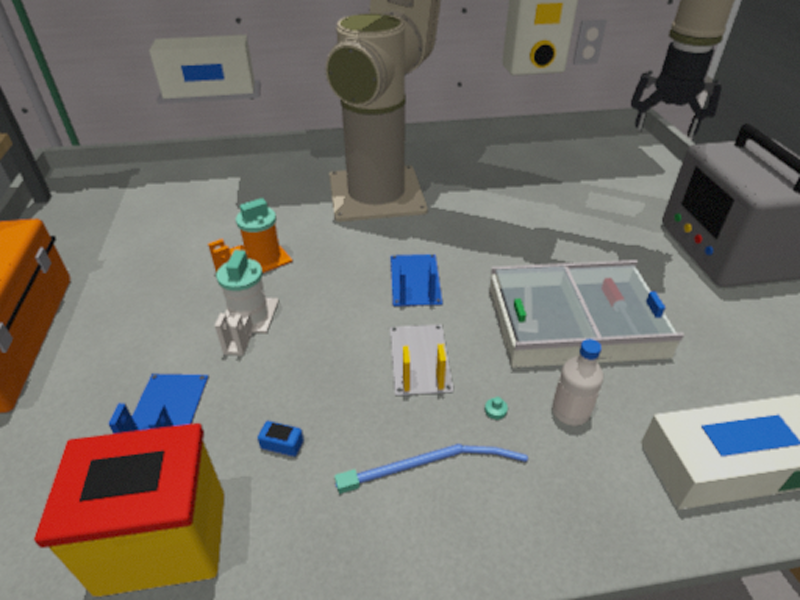

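View pics/top0.png

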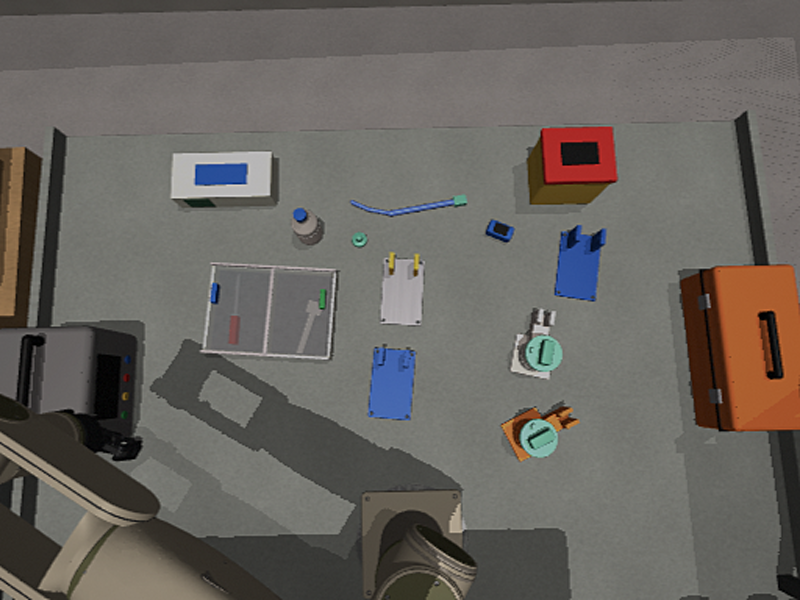

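```bash
cat > h.py <<'E'
import numpy as np,cv2
from scipy.optimize import minimize,least_squares
def load(n): return dict(np.load(n))
def proj(d,P):
    E=np.linalg.inv(d["extrinsics"]);p=np.asarray(P,float)@E[:3,:3].T+E[:3,3]
    return np.c_[d["fx"]*p[:,0]/p[:,2]+d["cx"],d["fy"]*p[:,1]/p[:,2]+d["cy"]]
def w(pose,P,z=0):
    x,y,a=pose;c,s=np.cos(np.radians(a)),np.sin(np.radians(a));P=np.asarray(P,float)
    return np.c_[x+c*P[:,0]-s*P[:,1],y+s*P[:,0]+c*P[:,1],P[:,2]+z]
def unproj(d,uv,z):
    E=d["extrinsics"];r=E[:3,:3]@[(uv[0]-d["cx"])/d["fx"],(uv[1]-d["cy"])/d["fy"],1]
    return E[:3,3]+r*(z-E[2,3])/r[2]
def box(x0,x1,y0,y1,z0,z1): return np.array([[x,y,z] for x in(x0,x1) for y in(y0,y1) for z in(z0,z1)])
def crop(d,u,v,hw,hh,W,H):
    x=cv2.getRectSubPix(d["img"],(2*hw,2*hh),(u,v));return cv2.resize(x[:,:,::-1],(W,H),interpolation=cv2.INTER_CUBIC)
E
python3 - <<'E'
from h import *
S,T=load("scene0.npz"),load("top0.npz")
a=np.hstack([crop(S,268,228,32,32,266,300),crop(S,157,188,32,36,266,300),crop(S,374,200,64,72,268,300)])
b=np.hstack([crop(T,258,186,32,36,266,300),crop(T,344,222,32,36,266,300),crop(T,173,199,50,56,268,300)])
cv2.imwrite("pics/m1.png",np.vstack([a,b]))
E
```

```text
(no output)
```

View pics/m1.png

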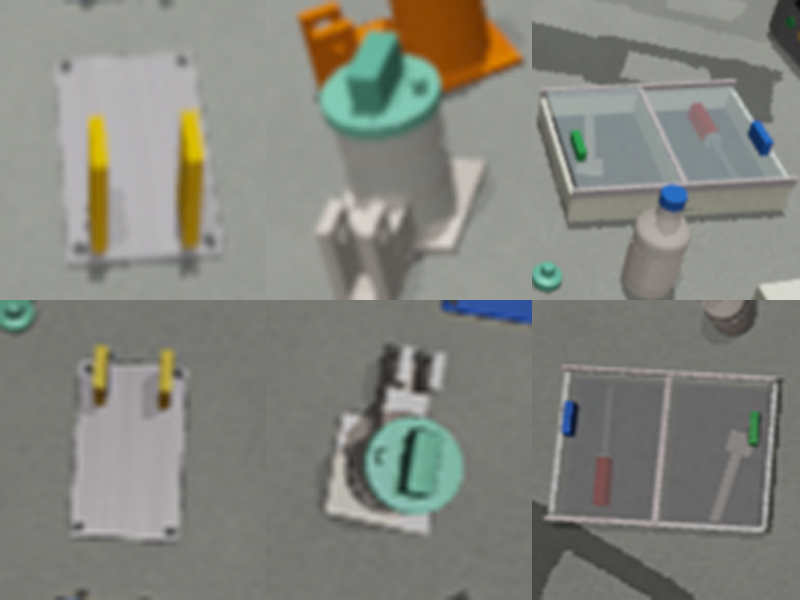

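```bash
cat >> h.py <<'E'
K=8
def hsvmask(d,roi,f):
    x0,y0,x1,y1=roi;im=cv2.resize(d["img"][y0:y1,x0:x1],None,fx=K,fy=K,interpolation=cv2.INTER_CUBIC)
    h=cv2.cvtColor(im,cv2.COLOR_RGB2HSV).astype(int);return f(h[...,0],h[...,1],h[...,2])
def render(d,roi,parts):
    x0,y0,x1,y1=roi;m=np.zeros(((y1-y0)*K,(x1-x0)*K),np.uint8)
    for P in parts:
        q=(proj(d,P)-[x0,y0]+.5)*K-.5
        cv2.fillConvexPoly(m,cv2.convexHull(np.round(q*16).astype(np.int32)),1,shift=4)
    return m>0
def fit(views,parts,f,p0,z=0,extra=None,step=(8,8,5)):
    M=[(d,r,hsvmask(d,r,f)) for d,r in views]
    def cost(p):
        c=0
        for d,r,m in M:
            g=render(d,r,[w(p,P,z) for P in parts]);c+=1-(g&m).sum()/(g|m).sum()
        return c+(extra(p) if extra else 0)
    best=None
    for k in range(3):
        p0=np.array(p0,float) if best is None else best.x
        sx=np.vstack([p0]+[p0+np.eye(3)[i]*step[i]*(1-.4*k)*(-1)**k for i in range(3)])
        best=minimize(cost,p0,method="Nelder-Mead",options=dict(initial_simplex=sx,xatol=.05,fatol=1e-5))
    return best.x,best.fun
t=np.linspace(0,2*np.pi,40)
def disc(x,r,z0,z1): return np.vstack([np.c_[x+r*np.cos(t),r*np.sin(t),0*t+z] for z in(z0,z1)])
LUGS=[box(-18,18,23,33,6,76),box(-18,18,-33,-23,6,76)]
MINT=[disc(-85,39,98,106),box(-110,-60,-11,11,106,136)]
yellow=lambda h,s,v:(h>18)&(h<34)&(s>110)
mint=lambda h,s,v:(h>70)&(h<92)&(s>60)
red=lambda h,s,v:((h<8)|(h>172))&(s>60)
E
cat > a.py <<'E'
from h import *
S,T=load("scene0.npz"),load("top0.npz")
rS,rT=(245,205,300,255),(235,150,285,190)
g=unproj(T,(259,169),76);print(g)
for v in([(S,rS),(T,rT)],[(S,rS)],[(T,rT)]):
    print("dock",fit(v,LUGS,yellow,[g[0],g[1],0]))
cS,cT=(130,120,182,175),(320,205,370,245)
g=unproj(T,(346,226),106);print(g)
kn=lambda px:np.array([344-32+(px[0]-266)/4.156,222-36+(px[1]-300)/4.167])
obs=[kn((404.5,367)),kn((437,371))]
def ex(p): 
    q=proj(T,w(p,[[0,13.5,70],[0,-13.5,70]]));return .02*((q-obs)**2).sum()
for v in([(S,cS),(T,cT)],[(S,cS)],[(T,cT)]):
    p,f=fit(v,MINT,mint,[g[0]+85,g[1],-5],extra=ex);print("car",p,f,(proj(T,w(p,[[0,13.5,70],[0,-13.5,70]]))-obs).round(1).tolist())
c=[np.array([123+x/2.68,143+y/2.68]) for x,y in((33,67),(246,78),(236,230),(16,220))]
W=np.array([unproj(T,q,45) for q in c]);print(W.round(1).tolist())
L=np.array([[100,142,45],[100,-142,45],[-100,-142,45],[-100,142,45]])
con=least_squares(lambda p:(w(p,L)-W)[:,:2].ravel(),[*W.mean(0)[:2],0]);print("console",con.x,con.fun.round(1))
H=[box(-32,32,-8,8,0,28)]
pS,pT=(430,170,470,200),(140,195,160,225)
g=unproj(T,(149,211),26)
for v in([(S,pS),(T,pT)],[(S,pS)],[(T,pT)]): print("pin",fit(v,H,red,[g[0],g[1],0],z=12))
blue=lambda h,s,v:(h>105)&(h<125)&(s>120);green=lambda h,s,v:(h>50)&(h<70)&(s>100)
for nm,ft,a,b,hh in(("blue",blue,(405,183,430,204),(130,175,145,200),25),("green",green,(325,185,342,203),(198,178,214,202),18)):
    for d,r in((S,a),(T,b)):
        m=hsvmask(d,r,ft)
        ys,xs=np.nonzero(m);q=(xs.mean()/K+r[0]-.5,ys.mean()/K+r[1]-.5);print(nm,q,unproj(d,q,76-hh/2).round(1))
E
python3 a.py
```

```text
[603.85374511  -0.81925324  76.        ]
dock (array([612.80772971,   2.05727613,  -7.07081553]), np.float64(0.34046158007938854))
dock (array([612.13422796,   2.25440646,  -7.86267659]), np.float64(0.08618038009447437))
dock (array([612.73994594,   1.86077889,  -5.50694353]), np.float64(0.22931760741364782))
[ 396.44128976 -282.71384354  106.        ]
car [ 479.57328033 -309.17766308  -14.1055404 ] 0.6975264021620692 [[0.1, -0.6], [-0.0, 0.1]]
car [ 479.12001815 -308.90408167  -12.46578895] 0.6499632245875941 [[-0.0, -0.4], [-0.1, 0.1]]
car [ 479.30630768 -308.89586423  -13.92325759] 0.05213040142899659 [[0.0, -0.5], [-0.1, 0.2]]
[[625.9, 441.8, 45.0], [603.6, 157.0, 45.0], [402.0, 171.2, 45.0], [422.2, 457.4, 45.0]]
console [513.42493843 306.86548239  -4.23325282] [-2.3 -0.7 -1.   0.9  1.2  1.4  2.  -1.5]
pin (array([471.93514941, 394.54291819,   0.        ]), np.float64(nan))
pin (array([471.93514941, 394.54291819,   0.        ]), np.float64(nan))
pin (array([472.52932621, 391.78668543,  -1.69940833]), np.float64(0.24781976744186052))
blue (np.float64(419.053698962404), np.float64(194.20682859452904)) [550.3 427.2  63.5]
blue (np.float64(136.91897685052874), np.float64(187.27411403258074)) [552.1 427.6  63.5]
green (np.float64(332.15339335180056), np.float64(196.86256925207755)) [527.2 186.6  67. ]
green (np.float64(205.89000382262998), np.float64(190.91480313455656)) [532.5 186.   67. ]h.py:31: RuntimeWarning: invalid value encountered in scalar divide
  g=render(d,r,[w(p,P,z) for P in parts]);c+=1-(g&m).sum()/(g|m).sum()
```

```bash
sed -i 's/cS,cT=(130,120,182,175)/cS,cT=(128,148,182,200)/; s/pS,pT=(430,170,470,200)/pS,pT=(375,172,412,202)/' a.py; python3 a.py | grep -E "^(car|pin)"
cat > d.py <<'E'
import sys,numpy as np
from bench import sense
# target TCP x y z yaw -> tool-frame shift (units of .1 m) after turning, and turn (units of 60 deg)
X,Y,Z,A=map(float,sys.argv[1:5]);s=sense();p=s["tool_pos"];a=s["tcp_rot"][2]
D=np.array([X,Y,Z])-p
for n,q in(("cur",a),("final",A)):
    c,k=np.cos(np.radians(q)),np.sin(np.radians(q));print(n,np.round([(c*D[0]+k*D[1])/100,(k*D[0]-c*D[1])/100,-D[2]/100],3))
print("wz",round(-((A-a+180)%360-180)/60,3),"t",s["time"],"gap",s["finger_gap"],s["ft_force"].round(1),s["tcp_rot"].round(2))
E
python3 d.py 396.7 -289 340 166.5
```

```text
car [ 480.66646646 -309.10427981  -14.10460789] 0.18203382705286852 [[0.0, -0.9], [-0.1, -0.2]]
car [ 482.00462536 -309.6632477   -14.80746639] 0.12956655423795205 [[0.2, -1.4], [0.1, -0.5]]
car [ 479.30630768 -308.89586423  -13.92325759] 0.05213040142899659 [[0.0, -0.5], [-0.1, 0.2]]
pin (array([472.41912998, 393.11417734,  -8.8282966 ]), np.float64(0.9822748543714774))
pin (array([454.23937651, 403.31420132, -17.63581257]), np.float64(0.7000276217659516))
pin (array([472.52932621, 391.78668543,  -1.69940833]), np.float64(0.24781976744186052))
cur [-4.839 -6.818  0.637]
final [-3.187 -7.729  0.637]
wz -0.216 t 0.1 gap 85.67117033461189 [ 0.5 -1.   0.2] [-1.7990e+02 -1.0000e-02  1.5354e+02]
```

```bash
python3 -m jog '-.38 -.47 0 0 0 -.105 -1;-.38 -.47 0 0 0 -.105 -1;-.378 -.469 0 0 0 0 -1;-.378 -.469 0 0 0 0 -1;-.378 -.469 0 0 0 0 -1' 60
python3 -m jog '-.378 -.469 0 0 0 0 -1;-.378 -.469 0 0 0 0 -1;-.378 -.469 0 0 0 0 -1;-.034 -.563 .09 0 0 0 -1;-.034 -.563 .09 0 0 0 -1'
python3 -m jog '-.034 -.563 .09 0 0 0 -1;-.034 -.563 .09 0 0 0 -1;-.034 -.563 .09 0 0 0 -1;-.034 -.563 .09 0 0 0 -1;-.034 -.563 .09 0 0 0 -1'
python3 -m jog '0 0 0 0 0 0 -1'
python3 d.py 397.5 -288.4 284 166
```

```text
time: 0.72
tool_pos: [376.5, 255.4, 404.4]
tcp_rot: [-180.0, -0.0, 166.2]
ft_force: [-0.2, 0.4, 0.9]
finger_gap: 85.4
grip_force: 0.0
time: 1.35
tool_pos: [431.9, -19.3, 386.1]
tcp_rot: [-180.0, -0.0, 166.1]
ft_force: [0.0, -0.3, -0.8]
finger_gap: 85.6
grip_force: 0.0
time: 1.98
tool_pos: [380.5, -296.6, 341.2]
tcp_rot: [180.0, 0.0, 166.1]
ft_force: [0.5, -0.3, 0.3]
finger_gap: 85.5
grip_force: 0.0
time: 2.1
tool_pos: [379.8, -297.8, 340.3]
tcp_rot: [180.0, -0.1, 165.9]
ft_force: [0.0, 0.3, -0.3]
finger_gap: 85.6
grip_force: 0.0
cur [-0.149  0.134  0.563]
final [-0.149  0.134  0.563]
wz -0.002 t 2.1 gap 85.60679981267963 [ 0.   0.3 -0.3] [ 1.7998e+02 -1.3000e-01  1.6587e+02]
```

Correct and descend, then close. A picture after centring checks the alignment.

```bash
python3 -m jog '-.075 .067 0 0 0 0 -1;-.074 .067 .1 0 0 0 -1;0 0 .23 0 0 0 -1;0 0 .23 0 0 0 -1;0 0 0 0 0 0 -1'
python3 d.py 397.5 -288.4 284 166
python3 - <<'E'
from bench import *
from h import *
S=snapshot("scene");T=snapshot("top")
cv2.imwrite("pics/m2.png",np.hstack([crop(S,157,180,50,75,400,600),crop(T,344,222,36,54,400,600)]))
E
```

```text
time: 2.72
tool_pos: [399.2, -283.3, 283.4]
tcp_rot: [179.9, -0.2, 166.3]
ft_force: [0.1, -0.1, 0.3]
finger_gap: 85.2
grip_force: 0.0
cur [ 0.004 -0.054 -0.006]
final [ 0.004 -0.054 -0.006]
wz 0.005 t 2.725 gap 85.22330936412529 [ 0.1 -0.1  0.3] [179.87  -0.22 166.29]
```

View pics/m2.png

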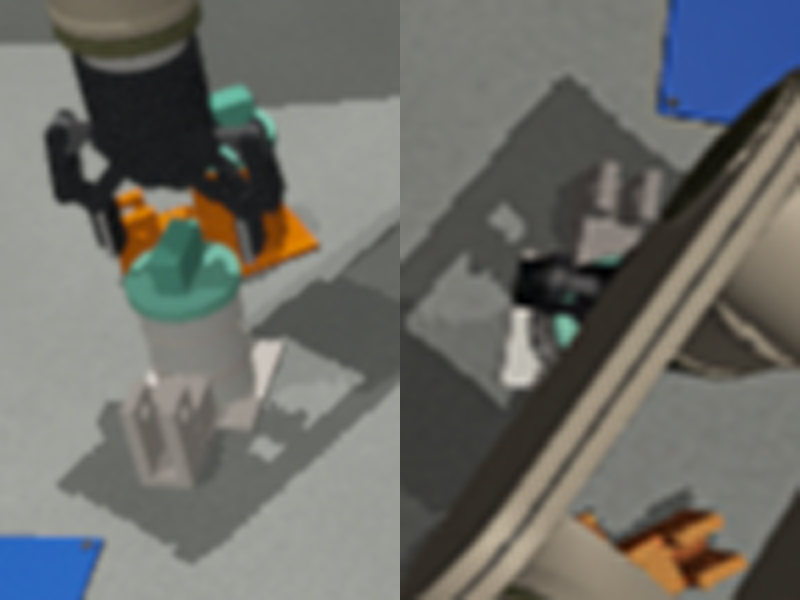

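The gripper straddles the mint bar with its fingers clear of the orange look-alike (scene crop, bar at about 180,255). I'll trim 5 mm and close.

```bash
python3 -m jog '0 -.05 0 0 0 0 -1;0 0 0 0 0 0 1;0 0 0 0 0 0 1;0 0 0 0 0 0 1;0 0 0 0 0 0 1' 60
python3 -m jog '0 0 0 0 0 0 1;0 0 0 0 0 0 1;0 0 -.2 0 0 0 1;0 0 -.45 0 0 0 1;0 0 -.45 0 0 0 1'
python3 d.py 528 12.5 395 173
python3 - <<'E'
from bench import *
print(sense()["tool_pos"],sense()["finger_gap"])
E
```

```text
time: 3.45
tool_pos: [397.9, -290.2, 285.8]
tcp_rot: [180.0, 0.0, 166.1]
ft_force: [0.6, 2.5, 2.3]
finger_gap: 20.8
grip_force: 60.5
time: 4.08
tool_pos: [397.4, -290.2, 395.6]
tcp_rot: [180.0, -0.1, 166.1]
ft_force: [-0.5, -0.1, -3.3]
finger_gap: 20.9
grip_force: 59.9
cur [-0.543  3.252  0.006]
final [-0.928  3.163  0.006]
wz -0.114 t 4.075 gap 20.943486797438073 [-0.5 -0.1 -3.3] [ 1.7996e+02 -1.4000e-01  1.6613e+02]
[ 397.38656574 -290.18415851  395.60203944] 20.943486797438073
```

```bash
python3 -m jog '-.07 .2 0 0 0 -.057 1;-.12 .4 0 0 0 -.057 1;-.123 .427 0 0 0 0 1;-.123 .427 0 0 0 0 1;-.123 .427 0 0 0 0 1'
python3 -m jog '-.123 .427 0 0 0 0 1;-.123 .427 0 0 0 0 1;-.123 .427 0 0 0 0 1;0 0 0 0 0 0 1;0 0 0 0 0 0 1'
python3 d.py 528 12.5 395 173
python3 - <<'E'
from bench import *
from h import *
S=snapshot("scene");np.savez("s1.npz",**S);T=snapshot("top");np.savez("t1.npz",**T)
cv2.imwrite("pics/m3.png",np.hstack([crop(S,262,200,48,72,400,600),crop(T,258,200,48,72,400,600)]))
E
```

```text
time: 4.7
tool_pos: [480.9, -111.6, 394.8]
tcp_rot: [-180.0, -0.1, 173.0]
ft_force: [0.9, 0.1, -3.5]
finger_gap: 20.8
grip_force: 59.8
time: 5.32
tool_pos: [532.8, 9.7, 394.8]
tcp_rot: [-179.9, -0.1, 173.0]
ft_force: [0.6, 0.2, -3.5]
finger_gap: 20.6
grip_force: 60.3
cur [ 0.051  0.022 -0.002]
final [ 0.051  0.022 -0.002]
wz 0.0 t 5.325 gap 20.60338027861589 [ 0.6  0.2 -3.5] [-1.7995e+02 -9.0000e-02  1.7302e+02]
```

View pics/m3.png

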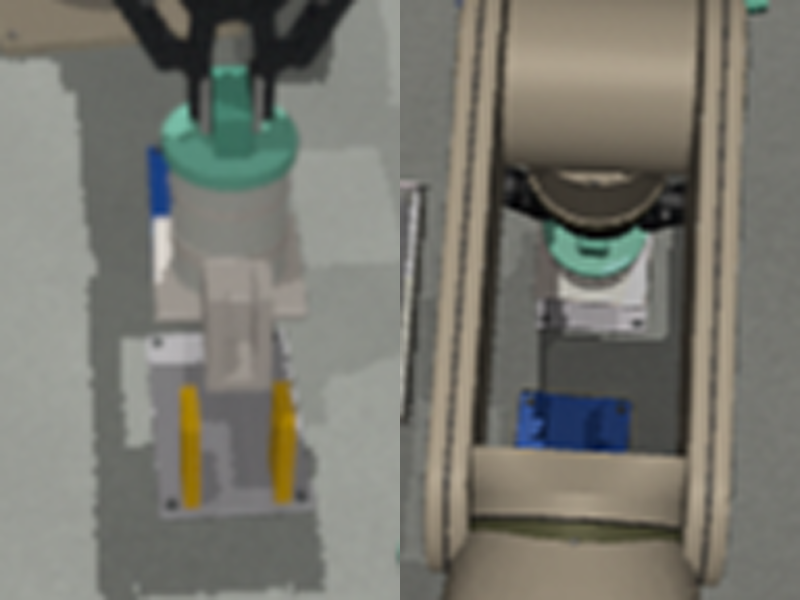

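```bash
cat > b.py <<'E'
from h import *
S=load("s1.npz")
o=np.array([[206,388],[270,390],[206,262],[270,262]])/4.1667+[214-.38,128-.38]
P=[[15,-18,0],[15,18,0],[15,-18,70],[15,18,70]]
for dx in(-3,0,3):
    a=np.radians(-7);p=(532.8+(85+dx)*np.cos(a),9.7+(85+dx)*np.sin(a),-7)
    q=proj(S,w(p,P,109.5));print(dx,((q-o)*4.1667).round(0).tolist(), p)
# lug check: tops
print(((proj(S,w((612.5,2,-7),[[18,28,76],[18,-28,76],[18,28,6],[18,-28,6]]))-[213.6,127.6])*4.1667).round(0).tolist())
p=least_squares(lambda v:(proj(S,w((v[0],v[1],-7),P,109.5))-o)[:2].ravel(),[617,-1]).x;print(p)
m=lambda h,s,v:(h>18)&(h<34)&(s>110)
print(fit([(S,(245,210,300,255))],LUGS,m,[612.5,2,-7]))
E
python3 b.py
```

```text
-3 [[1.0, 1.0], [0.0, -2.0], [2.0, 36.0], [6.0, 35.0]] (np.float64(614.1887844345883), np.float64(-0.29328615922209345), -7)
0 [[1.0, 5.0], [1.0, 2.0], [3.0, 40.0], [6.0, 39.0]] (np.float64(617.1664228895123), np.float64(-0.658894189437536), -7)
3 [[1.0, 9.0], [1.0, 5.0], [3.0, 44.0], [6.0, 42.0]] (np.float64(620.1440613444363), np.float64(-1.0245022196529785), -7)
[[289.0, 429.0], [193.0, 431.0], [284.0, 506.0], [192.0, 509.0]]
[614.54244907  -0.67382859]
(array([612.58556741,   2.45189657,  -5.72903737]), np.float64(0.06065134494486246))
```

```bash
python3 -m jog '.024 .015 0 0 0 -.008 1;0 0 .3 0 0 0 1;0 0 .3 0 0 0 1;0 0 .2 0 0 0 1;0 0 0 0 0 0 1'
python3 d.py 530.6 11.5 291.8 173.5
python3 - <<'E'
from bench import *
from h import *
S=snapshot("scene");np.savez("s2.npz",**S);T=snapshot("top")
cv2.imwrite("pics/m4.png",np.hstack([crop(S,270,205,40,60,400,600)]))
E
```

```text
time: 6.05
tool_pos: [529.8, 11.1, 313.8]
tcp_rot: [-180.0, -0.2, 173.4]
ft_force: [-0.1, -0.2, -3.1]
finger_gap: 21.1
grip_force: 60.1
cur [-0.008  0.005  0.22 ]
final [-0.008  0.005  0.22 ]
wz -0.001 t 6.05 gap 21.061106922660368 [-0.1 -0.2 -3.1] [-179.98   -0.23  173.42]
```

View pics/m4.png

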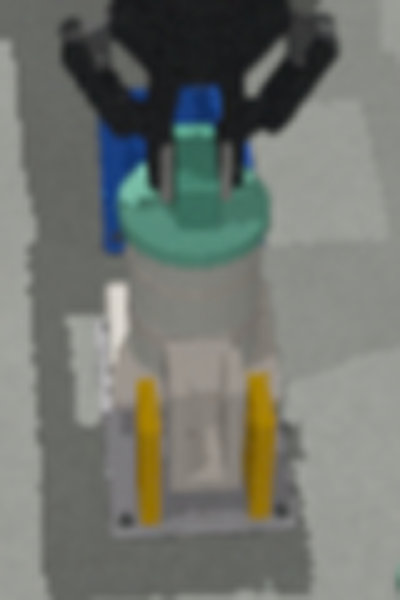

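Carrier is centred between the lugs (lug edges at 160 and 247, knuckles 165–242). Lowering and releasing.

```bash
python3 -m jog '-.008 .004 .12 0 0 0 1;0 0 .07 0 0 0 1;0 0 .02 0 0 0 1;0 0 .015 0 0 0 1;0 0 0 0 0 0 1'
python3 d.py 530.6 11.5 291.8 173.5
```

```text
time: 6.78
tool_pos: [531.7, 12.0, 293.3]
tcp_rot: [-180.0, 0.0, 173.5]
ft_force: [0.2, -0.6, -3.8]
finger_gap: 21.0
grip_force: 60.2
cur [ 0.011 -0.006  0.015]
final [ 0.011 -0.006  0.015]
wz -0.001 t 6.775 gap 20.967077738953932 [ 0.2 -0.6 -3.8] [-1.8000e+02  1.0000e-02  1.7347e+02]
```

```bash
python3 -m jog '.01 -.005 .015 0 0 0 1;0 0 .01 0 0 0 1;0 0 0 0 0 0 1'
python3 -m jog '0 0 0 0 0 0 -.2;0 0 0 0 0 0 -1;0 0 0 0 0 0 -1;0 0 -.3 0 0 0 -1;0 0 -.6 0 0 0 -1'
python3 d.py 472 393 350 176
```

```text
time: 7.15
tool_pos: [530.9, 11.6, 291.7]
tcp_rot: [180.0, 0.1, 173.5]
ft_force: [-2.2, 0.8, 4.1]
finger_gap: 21.1
grip_force: 61.2
time: 7.78
tool_pos: [529.5, 11.6, 378.4]
tcp_rot: [-180.0, -0.4, 173.5]
ft_force: [0.2, 0.0, 0.0]
finger_gap: 85.5
grip_force: 0.0
cur [1.006 3.724 0.284]
final [0.84  3.765 0.284]
wz -0.042 t 7.775 gap 85.5420635469225 [0.2 0.  0. ] [-179.98   -0.38  173.46]
```

```bash
python3 d.py 551.3 427.4 290 175.2; python3 -m jog '.02 .55 0 0 0 -.03 -.2;.02 .59 0 0 0 0 -.2;.02 .59 .1 0 0 0 -.2;.02 .59 .2 0 0 0 -.2;.02 .59 .2 0 0 0 -.2'
python3 -m jog '.02 .59 .2 0 0 0 -.2;.02 .59 .15 0 0 0 -.2;0 0 0 0 0 0 -.2;0 0 0 0 0 0 -.2'
python3 d.py 551.3 427.4 290 175.2
```

```text
cur [0.258 4.156 0.884]
final [0.131 4.162 0.884]
wz -0.029 t 7.775 gap 85.5420635469225 [0.2 0.  0. ] [-179.98   -0.38  173.46]
time: 8.4
tool_pos: [546.4, 304.2, 330.4]
tcp_rot: [180.0, 0.1, 175.3]
ft_force: [1.0, 0.5, 0.2]
finger_gap: 51.7
grip_force: 0.0
time: 8.9
tool_pos: [552.1, 420.2, 295.1]
tcp_rot: [-179.9, -0.0, 175.3]
ft_force: [0.8, -0.3, 0.0]
finger_gap: 51.1
grip_force: 0.0
cur [0.014 0.071 0.051]
final [0.014 0.071 0.051]
wz 0.002 t 8.9 gap 51.06761713451667 [ 0.8 -0.3  0. ] [-1.7994e+02 -3.0000e-02  1.7531e+02]
```

```bash
python3 -m jog '.01 .07 .2 0 0 0 -.2;0 0 .3 0 0 0 -.2;0 0 .1 0 0 0 -.2;0 0 0 0 0 0 -.2'
python3 d.py 551.3 427.4 233 175.2
python3 - <<'E'
from bench import *
from h import *
S=snapshot("scene");np.savez("s3.npz",**S);T=snapshot("top");np.savez("t3.npz",**T)
cv2.imwrite("pics/m5.png",np.hstack([crop(S,400,180,50,75,400,600),crop(S,270,205,40,60,400,600)]))
E
```

```text
time: 9.4
tool_pos: [551.6, 426.4, 234.7]
tcp_rot: [-179.9, -0.1, 175.2]
ft_force: [-0.1, 0.0, 0.4]
finger_gap: 51.4
grip_force: 0.0
cur [0.004 0.01  0.017]
final [0.004 0.01  0.017]
wz 0.0 t 9.4 gap 51.38156750682585 [-0.1  0.   0.4] [-1.7993e+02 -9.0000e-02  1.7521e+02]
```

View pics/m5.png

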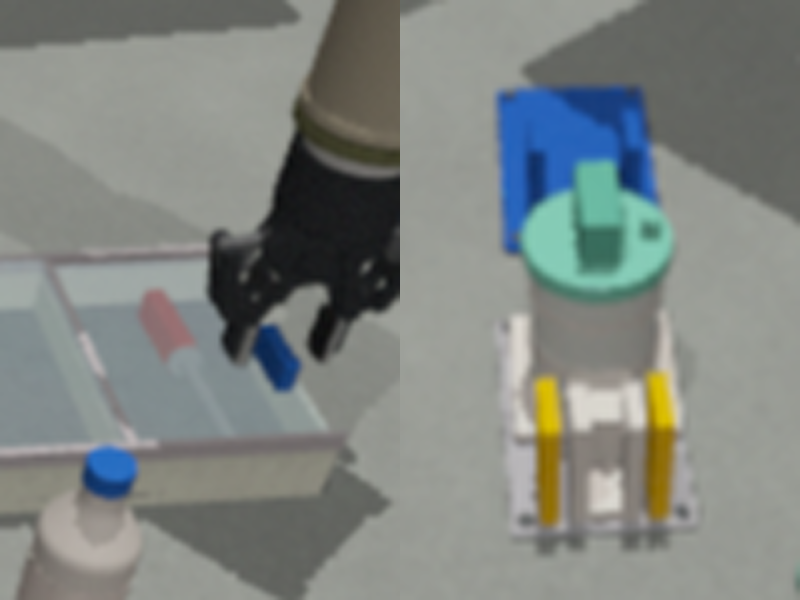

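The blue tab (275,355) lies between the fingers, and the carrier is docked squarely. Gripping the tab.

```bash
python3 -m jog '0 0 .015 0 0 0 1;0 0 0 0 0 0 1;0 0 0 0 0 0 1;0 0 0 0 0 0 1' 25
python3 -m jog '0 -.1 0 0 0 0 1;0 -.25 0 0 0 0 1;0 -.3 0 0 0 0 1;0 -.25 0 0 0 0 1;0 -.1 0 0 0 0 1'
python3 -m jog '0 -.03 0 0 0 0 1;0 0 0 0 0 0 1'
python3 - <<'E'
from h import *
S=load("s3.npz")
print("dock",fit([(S,(245,210,300,260))],LUGS,yellow,[612.5,2,-6.5]))
o=(270-40,205-60)
print("car",fit([(S,(250,170,303,212))],MINT,mint,[612.5,2,-6.5],z=6))
for P in ([[15,-18,6],[15,18,6],[15,-18,76],[15,18,76]],):
    print(((proj(S,w((612.5,2.2,-6.5),P))-o)*5).round(0)+[402,2])
E
```

```text
time: 10.0
tool_pos: [552.0, 427.4, 235.0]
tcp_rot: [180.0, 0.1, 175.3]
ft_force: [-0.4, -1.2, 5.0]
finger_gap: 11.3
grip_force: 29.7
time: 10.62
tool_pos: [543.7, 326.2, 235.0]
tcp_rot: [180.0, 0.1, 175.2]
ft_force: [1.0, 1.8, 4.1]
finger_gap: 11.1
grip_force: 29.8
time: 10.88
tool_pos: [543.5, 324.8, 235.0]
tcp_rot: [179.9, 0.1, 175.3]
ft_force: [1.4, 3.3, 4.9]
finger_gap: 11.2
grip_force: 29.8
dock (array([611.73533997,   2.46422583,  -7.91019582]), np.float64(0.10369455482762324))
car (array([617.21397152,   1.77493777,  -7.01504292]), np.float64(0.03917682926829269))
[[570. 520.]
 [641. 518.]
 [572. 427.]
 [646. 425.]]
```

```bash
python3 -m jog '0 0 -.01 0 0 0 .3;0 0 0 0 0 0 .1;0 0 -.2 0 0 0 .1;0 0 -.5 0 0 0 .1;-.5 0 0 0 0 0 .1'
python3 -m jog '0 0 0 0 0 0 .1'
python3 - <<'E'
from bench import *
from h import *
S=snapshot("scene");np.savez("s4.npz",**S);T=load("t3.npz")
T4=snapshot("top");np.savez("t4.npz",**T4)
a=np.hstack([crop(T,258,170,20,15,400,300),crop(T4,258,170,20,15,400,300)])
b=np.hstack([crop(S,390,185,60,45,400,300),crop(T4,160,199,60,45,400,300)])
cv2.imwrite("pics/m6.png",np.vstack([a,b]))
E
python3 d.py 472.5 392 240 176
```

```text
time: 11.5
tool_pos: [593.4, 322.3, 313.5]
tcp_rot: [179.7, 0.5, 175.4]
ft_force: [0.8, 0.6, 1.1]
finger_gap: 38.5
grip_force: 0.0
time: 11.62
tool_pos: [595.5, 319.7, 306.9]
tcp_rot: [180.0, 0.2, 175.2]
ft_force: [-1.3, 0.3, -0.5]
finger_gap: 38.5
grip_force: 0.0
cur [1.263 0.614 0.656]
final [1.255 0.631 0.656]
wz -0.013 t 11.725 gap 38.19689282578554 [-0.6 -0.2 -0.1] [-1.7999e+02 -2.0000e-02  1.7522e+02]
```

View pics/m6.png

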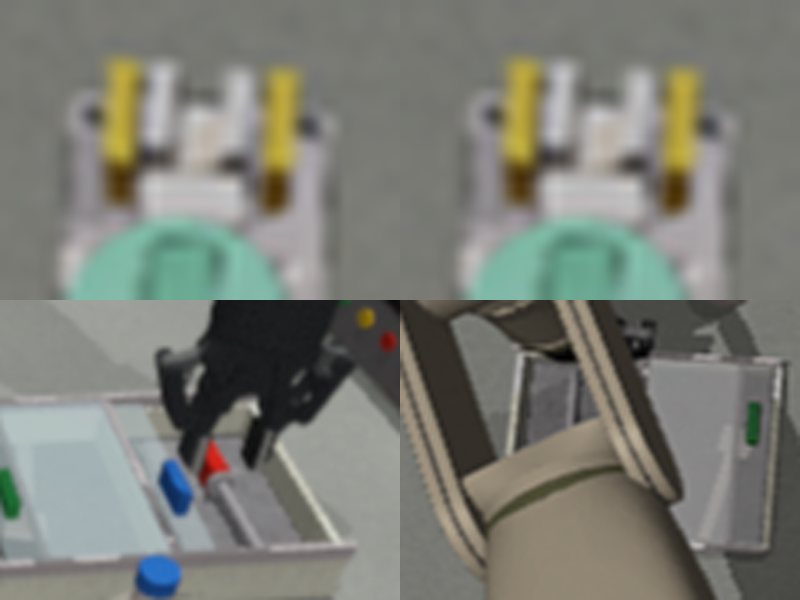

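```bash
python3 - <<'E'
from h import *
H=[box(-32,32,-8,8,0,28)]
S0,T0,S3=load("scene0.npz"),load("top0.npz"),load("s3.npz")
for n,d,r in(("S0",S0,(375,168,412,202)),("S3",S3,(378,168,405,202)),("T0",T0,(140,195,160,225))):
  for th in(35,50,70):
    f=lambda h,s,v:((h<10)|(h>168))&(s>th)
    m=hsvmask(d,r,f)
    print(n,th,m.sum()/64,fit([(d,r)],H,f,[472.5,392,-3],z=12))
# tip of shaft in top through cover: montage (610,388)
print(unproj(T0,(123+(610-532)/2.68,143+88/2.68),26))
E
```

```text
S0 35 127.90625 (array([468.59795032, 393.74514123, -10.96958238]), np.float64(0.33569137122645387))
S0 50 96.671875 (array([466.62949523, 394.70144122, -14.46945729]), np.float64(0.47701991894455464))
S0 70 2.90625 (array([447.86015713, 407.93804617, -26.58361383]), np.float64(0.9802197802197802))
S3 35 127.75 (array([468.552564  , 393.68514128, -11.16800086]), np.float64(0.33525725593667544))
S3 50 94.765625 (array([467.78960014, 394.2899768 , -13.71934957]), np.float64(0.4884138520735357))
S3 70 0.890625 (array([408.27515407, 426.52551133, -34.69022527]), np.float64(0.9902775322609156))
T0 35 117.46875 (array([472.55796582, 393.08279787,  -1.69037214]), np.float64(0.09106300640948117))
T0 50 105.90625 (array([473.44869807, 392.53337653,  -1.45982324]), np.float64(0.17931953020946845))
T0 70 83.359375 (array([473.43429548, 391.93875026,  -1.83334799]), np.float64(0.35388155504420493))
[599.8235484  386.56467884  26.        ]
```

```bash
python3 d.py 472.5 393 240 177.5;python3 -m jog '.4 .2 0 0 0 -.038 .1;.42 .23 .2 0 0 0 .1;.39 .26 .23 0 0 0 .1;0 0 0.2 0 0 0 .1;0 0 0 0 0 0 .1'
python3 -m jog '0 0 0 0 0 0 .1'
python3 d.py 472.5 393 191 177.5
```

```text
cur [1.264 0.624 0.656]
final [1.238 0.674 0.656]
wz -0.038 t 11.725 gap 38.19689282578554 [-0.6 -0.2 -0.1] [-1.7999e+02 -2.0000e-02  1.7522e+02]
time: 12.35
tool_pos: [474.8, 395.6, 240.4]
tcp_rot: [-179.8, -0.2, 177.6]
ft_force: [-1.1, -0.9, -0.1]
finger_gap: 38.3
grip_force: 0.0
time: 12.48
tool_pos: [476.9, 395.7, 243.2]
tcp_rot: [180.0, 0.1, 177.5]
ft_force: [0.2, 0.6, -1.1]
finger_gap: 38.5
grip_force: 0.0
cur [ 0.043 -0.029  0.522]
final [ 0.043 -0.029  0.522]
wz -0.0 t 12.475 gap 38.526382411332555 [ 0.2  0.6 -1.1] [1.7997e+02 6.0000e-02 1.7749e+02]
```

```bash
python3 -m jog '.043 -.029 .15 0 0 0 .1;0 0 .25 0 0 0 .1;0 0 .12 0 0 0 .1;0 0 0 0 0 0 .1;0 0 0 0 0 0 .1'
python3 d.py 472.5 393 191 177.5
python3 - <<'E'
from bench import *
from h import *
S=snapshot("scene");np.savez("s5.npz",**S)
cv2.imwrite("pics/m7.png",crop(S,398,185,40,30,800,600))
E
```

```text
time: 13.1
tool_pos: [472.1, 393.6, 191.0]
tcp_rot: [180.0, 0.1, 177.5]
ft_force: [-0.1, 0.1, 0.5]
finger_gap: 38.6
grip_force: 0.0
cur [-0.004 -0.006  0.   ]
final [-0.004 -0.006  0.   ]
wz 0.0 t 13.1 gap 38.565284434100995 [-0.1  0.1  0.5] [1.7996e+02 6.0000e-02 1.7753e+02]
```

View pics/m7.png

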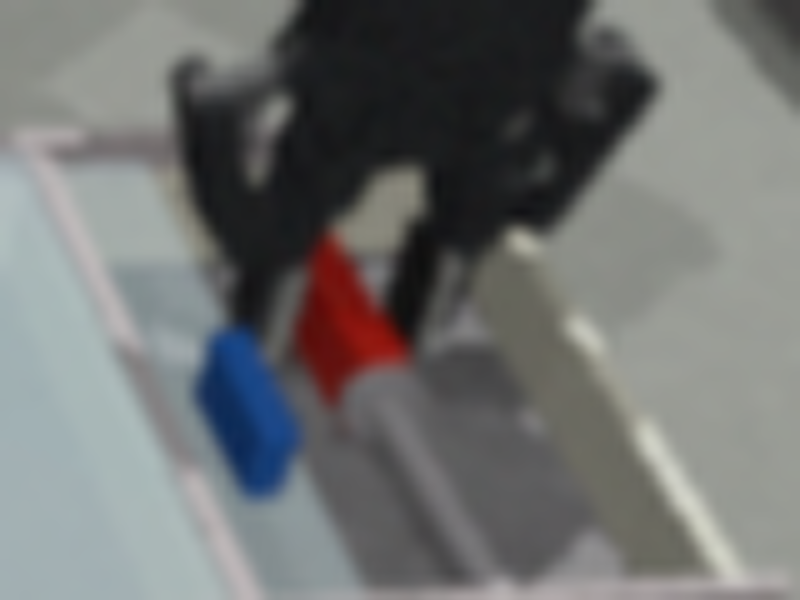

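The handle (350,325) is between the fingers. Grip and lift.

```bash
python3 -m jog '0 0 0 0 0 0 1;0 0 0 0 0 0 1;0 0 0 0 0 0 1;0 0 0 0 0 0 1;0 0 -.2 0 0 0 1' 70
python3 -m jog '0 0 -.5 0 0 0 1;0 0 -.6 0 0 0 1;0 0 -.6 0 0 0 1;0 0 0 0 0 0 1'
python3 d.py 638 205 330 83.2
python3 - <<'E'
from h import *
S,T=load("scene0.npz"),load("top0.npz")
print(unproj(S,(670/1.5625-60,0),0)[:0], unproj(T,(300/1.5625,214/1.5625),150),unproj(S,(590/1.5625,349/1.5625),150),unproj(S,(574/1.5625,412/1.5625),10))
E
```

```text
time: 13.78
tool_pos: [470.7, 392.8, 208.9]
tcp_rot: [-179.9, -0.2, 177.5]
ft_force: [-1.6, -1.3, -2.0]
finger_gap: 14.7
grip_force: 68.6
time: 14.28
tool_pos: [472.8, 394.3, 389.0]
tcp_rot: [179.5, 0.6, 177.5]
ft_force: [0.2, 0.1, -0.6]
finger_gap: 14.8
grip_force: 68.6
cur [-1.731 -1.821  0.59 ]
final [-1.685  1.864  0.59 ]
wz 1.572 t 14.275 gap 14.76900458548975 [ 0.2  0.1 -0.6] [179.55   0.58 177.55]
[] [701.54174032 220.38951704 150.        ] [710.83440518 218.78106722 150.        ] [714.01044436 223.64287631  10.        ]
```

```bash
python3 -m jog '0 0 0 0 0 .175 1;0 0 0 0 0 .175 1;0 0 0 0 0 .175 1;0 0 0 0 0 .175 1;0 0 0 0 0 .175 1'
python3 -m jog '0 0 0 0 0 .175 1;0 0 0 0 0 .175 1;0 0 0 0 0 .175 1;0 0 0 0 0 .172 1;0 0 0 0 0 0 1'
python3 d.py 635 178 300 83.2
```

```text
time: 14.9
tool_pos: [471.2, 393.2, 379.5]
tcp_rot: [-179.9, -0.0, 124.7]
ft_force: [-0.4, -0.7, -1.3]
finger_gap: 14.6
grip_force: 68.5
time: 15.52
tool_pos: [471.3, 393.2, 379.6]
tcp_rot: [-179.9, 0.1, 83.3]
ft_force: [-0.4, 0.2, -1.4]
finger_gap: 14.5
grip_force: 68.5
cur [-1.946  1.877  0.796]
final [-1.943  1.88   0.796]
wz 0.001 t 15.525 gap 14.526785890446646 [-0.4  0.2 -1.4] [-1.7994e+02  5.0000e-02  8.3280e+01]
```

```bash
python3 -m jog '-.2 .2 0 0 0 0 1;-.43 .42 .1 0 0 0 1;-.43 .42 .2 0 0 0 1;-.43 .42 .2 0 0 0 1;-.3 .28 .2 0 0 0 1'
python3 -m jog '-.15 .14 .1 0 0 0 1;0 0 0 0 0 0 1;0 0 0 0 0 0 1'
python3 d.py 635 178 227 83.2
```

```text
time: 16.15
tool_pos: [623.4, 194.0, 309.9]
tcp_rot: [-180.0, 0.0, 83.4]
ft_force: [0.2, 0.5, -0.4]
finger_gap: 14.4
grip_force: 68.5
time: 16.52
tool_pos: [634.1, 181.0, 301.3]
tcp_rot: [180.0, -0.0, 83.3]
ft_force: [0.1, -0.3, -1.2]
finger_gap: 14.3
grip_force: 68.6
cur [-0.028  0.012  0.743]
final [-0.028  0.012  0.743]
wz 0.002 t 16.525 gap 14.336585626698954 [ 0.1 -0.3 -1.2] [ 1.7999e+02 -4.0000e-02  8.3350e+01]
```

```bash
python3 -m jog '-.02 .012 .3 0 0 0 1;0 0 .3 0 0 0 1;0 0 .13 0 0 0 1;0 0 0 0 0 0 1;0 0 0 0 0 0 1'
python3 d.py 635 178 227 83.2
python3 - <<'E'
from bench import *
from h import *
S=snapshot("scene");np.savez("s6.npz",**S);T=snapshot("top");np.savez("t6.npz",**T)
cv2.imwrite("pics/m8.png",np.vstack([crop(S,300,222,50,18.75.__int__(),800,300),crop(T,238,170,50,18,800,300)]))
for d,r in((S,(290,200,350,250)),(T,(190,150,240,190))):
    m=hsvmask(d,r,lambda h,s,v:((h<8)|(h>172))&(s>130));print(m.sum()/64)
E
```

```text
time: 17.15
tool_pos: [636.0, 178.3, 229.6]
tcp_rot: [179.9, -0.0, 83.3]
ft_force: [-0.1, 0.5, -0.0]
finger_gap: 14.6
grip_force: 68.6
cur [-0.004 -0.009  0.026]
final [-0.004 -0.009  0.026]
wz 0.001 t 17.15 gap 14.616672871139418 [-0.1  0.5 -0. ] [ 1.7986e+02 -5.0000e-02  8.3270e+01]
101.203125
14.796875
```

View pics/m8.png

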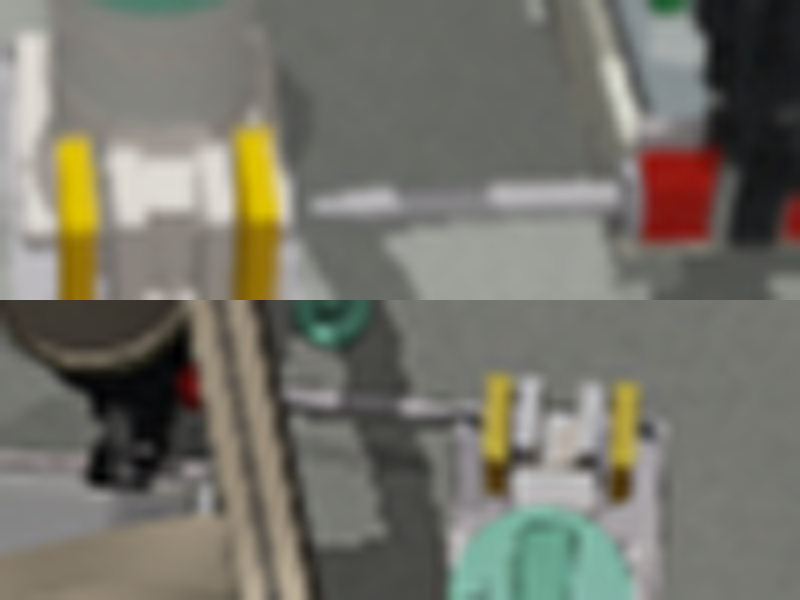

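```bash
cat > c.py <<'E'
from h import *
S,T=load("s6.npz"),load("t6.npz")
so=lambda x,y:(250+x/8,204+y/8.333);to=lambda x,y:(188+x/8,152+(y-300)/8.333)
oS=np.array([so(313,206),so(620,193)]);oT=np.array([to(470,416),to(290,396)])
def pts(v,L):
    a,b=np.radians(v[3]),np.radians(v[4]);u=np.array([np.cos(a)*np.cos(b),np.sin(a)*np.cos(b),np.sin(b)])
    return np.array([v[:3]+u*l for l in L])
v0=np.array([636,178.3,64.6,-96.7,0])
print("S",(proj(S,pts(v0,[132,37]))-oS).round(2).tolist(),"T tip,line",(proj(T,pts(v0,[132,45,80]))).round(2).tolist(),oT.round(2).tolist())
def res(v):
    q=proj(T,pts(v,[132,37]));d=(q[1]-q[0])/np.linalg.norm(q[1]-q[0]);n=np.array([-d[1],d[0]])
    return np.r_[(proj(S,pts(v,[132,37]))-oS).ravel(),(oT-q[0])@n]
print(least_squares(res,v0).x.round(2))
# dock from both images again
yS,yT=(245,205,300,255),(240,155,275,182)
print(fit([(S,yS)],LUGS,yellow,[612.5,2,-6.5]))
tops=[box(-18,18,23,33,75,76),box(-18,18,-33,-23,75,76)]
print(((proj(T,w((612.2,2.3,-7),[[18,28,76],[-18,28,76],[18,-28,76],[-18,-28,76]]))-[188,152])*[8,8.333]+[0,300]).round(0).tolist())
print(((proj(S,w((612.2,2.3,-7),[[18,28,76],[-18,28,76],[18,-28,76],[-18,-28,76]]))-[250,204])*[8,8.333]).round(0).tolist())
E
python3 c.py
```

```text
S [[0.29, 0.03], [0.1, 0.46]] T tip,line [[245.23, 165.44], [220.74, 163.25], [230.59, 164.13]] [[246.75, 165.92], [224.25, 163.52]]
[636.45 177.67  67.46 -97.34  -1.64]
(array([611.47562785,   2.39878684,  -7.43446611]), np.float64(0.09966530308664934))
[[501.0, 375.0], [492.0, 458.0], [628.0, 387.0], [620.0, 470.0]]
[[265.0, 220.0], [254.0, 130.0], [79.0, 225.0], [75.0, 135.0]]
```

```bash
python3 -m jog '0 -.012 .023 0 0 0 1;0 0 0 0 0 0 1;-.1 0 0 0 0 0 1;-.1 0 0 0 0 0 1;0 0 0 0 0 0 1'
python3 d.py 635 178 227 83.2
python3 -m jog '-.1 0 0 0 0 0 1;-.05 0 0 0 0 0 1;0 0 0 0 0 0 1'
```

```text
time: 17.88
tool_pos: [631.8, 156.8, 225.4]
tcp_rot: [-180.0, 0.0, 83.1]
ft_force: [0.4, -0.3, -0.9]
finger_gap: 14.5
grip_force: 68.6
cur [ 0.214  0.006 -0.016]
final [ 0.214  0.006 -0.016]
wz -0.001 t 17.875 gap 14.47505046388489 [ 0.4 -0.3 -0.9] [-1.7999e+02  2.0000e-02  8.3140e+01]
time: 18.25
tool_pos: [630.1, 142.6, 225.5]
tcp_rot: [-180.0, 0.0, 83.2]
ft_force: [-1.7, -0.5, 0.3]
finger_gap: 14.2
grip_force: 68.7
```

```bash
python3 -m jog '-.1 0 -.007 0 0 0 1;-.1 0 0 0 0 0 1;0 0 0 0 0 0 1'; python3 -m jog '-.1 0 0 0 0 0 1;0 0 0 0 0 0 1'
python3 -m jog '-.1 0 0 0 0 0 1;0 0 0 0 0 0 1'
```

```text
time: 18.62
tool_pos: [627.8, 122.2, 226.2]
tcp_rot: [180.0, 0.0, 83.2]
ft_force: [0.1, -0.9, -1.1]
finger_gap: 14.8
grip_force: 68.6
time: 18.88
tool_pos: [626.6, 112.5, 226.2]
tcp_rot: [180.0, 0.0, 83.2]
ft_force: [1.4, -1.0, -1.4]
finger_gap: 14.9
grip_force: 68.6
time: 19.12
tool_pos: [625.4, 102.6, 226.2]
tcp_rot: [180.0, 0.0, 83.2]
ft_force: [1.4, -0.6, -1.2]
finger_gap: 14.5
grip_force: 68.6
```

```bash
python3 -m jog '-.1 0 0 0 0 0 1;-.1 0 0 0 0 0 1;0 0 0 0 0 0 1'; python3 -m jog '-.05 0 0 0 0 0 1;0 0 0 0 0 0 1'
python3 -m jog '-.03 0 0 0 0 0 1;0 0 0 0 0 0 1'
```

```text
time: 19.5
tool_pos: [623.0, 82.4, 226.1]
tcp_rot: [180.0, 0.0, 83.2]
ft_force: [0.9, -1.7, -0.4]
finger_gap: 14.5
grip_force: 68.6
time: 19.75
tool_pos: [622.4, 78.2, 226.2]
tcp_rot: [180.0, 0.0, 83.2]
ft_force: [1.8, -1.9, -0.3]
finger_gap: 14.5
grip_force: 68.6
time: 20.0
tool_pos: [622.1, 75.5, 226.2]
tcp_rot: [180.0, 0.0, 83.2]
ft_force: [1.3, 0.4, -0.1]
finger_gap: 14.6
grip_force: 68.7
```

```bash
python3 -m jog '-.02 0 0 0 0 0 1;0 0 0 0 0 0 1'; python3 -m jog '-.02 0 0 0 0 0 1;0 0 0 0 0 0 1'
python3 -m jog '-.02 0 0 0 0 0 1;0 0 0 0 0 0 1'
```

```text
time: 20.25
tool_pos: [621.8, 73.6, 226.2]
tcp_rot: [180.0, 0.0, 83.2]
ft_force: [2.0, 0.6, -1.0]
finger_gap: 14.5
grip_force: 68.7
time: 20.5
tool_pos: [621.6, 72.3, 226.2]
tcp_rot: [180.0, -0.1, 83.2]
ft_force: [1.9, 5.4, -1.0]
finger_gap: 14.8
grip_force: 68.6
time: 20.75
tool_pos: [621.4, 71.7, 226.3]
tcp_rot: [180.0, -0.2, 83.3]
ft_force: [3.3, 12.1, -0.7]
finger_gap: 14.8
grip_force: 68.6
```

```bash
python3 -m jog '.005 0 .012 0 0 0 1;0 0 0 0 0 0 .6;0 0 0 0 0 0 .4;0 0 0 0 0 0 .3;0 0 0 0 0 0 .3'
python3 -m jog '0 0 -.1 0 0 0 .3;0 0 -.3 0 0 0 .3;0 0 -.5 0 0 0 .3;0 0 -.3 0 0 0 .3;0 0 0 0 0 0 .3'
python3 - <<'E'
from bench import *
from h import *
S=snapshot("scene");np.savez("s7.npz",**S);T=snapshot("top");np.savez("t7.npz",**T)
r=lambda h,s,v:((h<8)|(h>172))&(s>130)
a=np.radians(-7)
H=[box(-32,32,-8,8,-14,14)]
print(fit([(S,(270,195,330,245))],H,r,[621.4,71.7,-97],z=61),"expected home",612.2+70*.122+1,2.3+70*.9925)
print("dock",fit([(S,(245,205,300,260))],LUGS,yellow,[612.5,2,-6.5]))
print("car",fit([(S,(250,170,303,212))],MINT,mint,[612.5,2,-6.5],z=6))
E
python3 d.py 543.5 324.8 290 175.2
```

```text
time: 21.38
tool_pos: [621.3, 69.9, 224.8]
tcp_rot: [-180.0, 0.0, 83.2]
ft_force: [-0.3, 0.2, 0.3]
finger_gap: 29.8
grip_force: 0.0
time: 22.0
tool_pos: [622.6, 70.1, 349.9]
tcp_rot: [179.6, -0.1, 83.2]
ft_force: [0.2, -0.1, -0.1]
finger_gap: 29.7
grip_force: 0.0
(array([ 623.90448224,   71.37533197, -105.40331916]), np.float64(0.18316295284307726)) expected home 621.74 71.775
dock (array([611.95594243,   2.5938576 ,  -6.75603928]), np.float64(0.09837611314824513))
car (array([617.19883413,   0.92257646,  -7.57873479]), np.float64(0.035416242621616134))
cur [ 2.437 -1.074  0.553]
final [0.989 2.473 0.553]
wz -1.533 t 22.1 gap 29.600133260244 [-0.3 -0.1  0.5] [179.96  -0.    83.22]
```

```bash
python3 -m jog '0 0 -.2 0 0 -.175 .1;0 0 0 0 0 -.175 .1;0 0 0 0 0 -.175 .1;0 0 0 0 0 -.175 .1;0 0 0 0 0 -.175 .1'
python3 -m jog '0 0 0 0 0 -.175 .1;0 0 0 0 0 -.175 .1;0 0 0 0 0 -.175 .1;0 0 0 0 0 -.133 .1;0 0 0 0 0 0 .1'
python3 d.py 543.5 324.8 270 175.2
```

```text
time: 22.72
tool_pos: [620.8, 70.1, 362.6]
tcp_rot: [-179.8, -0.1, 136.1]
ft_force: [0.2, 0.3, 0.2]
finger_gap: 38.5
grip_force: 0.0
time: 23.35
tool_pos: [620.9, 70.1, 363.0]
tcp_rot: [-180.0, -0.2, 175.1]
ft_force: [0.2, 0.2, -0.9]
finger_gap: 38.1
grip_force: 0.0
cur [0.987 2.473 0.93 ]
final [0.985 2.474 0.93 ]
wz -0.001 t 23.35 gap 38.123763775607145 [ 0.2  0.2 -0.9] [-179.98   -0.18  175.14]
```

```bash
python3 -m jog '.15 .4 .1 0 0 0 .1;.2 .52 .2 0 0 0 .1;.2 .52 .2 0 0 0 .1;.2 .52 .2 0 0 0 .1;.2 .5 .2 0 0 0 .1'
python3 -m jog '0 0 0 0 0 0 .1;0 0 0 0 0 0 .1'
python3 d.py 543.5 324.8 270 175.2
```

```text
time: 23.98
tool_pos: [546.2, 324.7, 273.3]
tcp_rot: [-180.0, -0.1, 175.0]
ft_force: [0.6, 0.1, 0.4]
finger_gap: 38.5
grip_force: 0.0
time: 24.22
tool_pos: [547.0, 323.2, 274.1]
tcp_rot: [-179.9, -0.1, 175.1]
ft_force: [0.1, 0.3, 0.6]
finger_gap: 38.2
grip_force: 0.0
cur [0.036 0.013 0.041]
final [0.036 0.013 0.041]
wz -0.001 t 24.225 gap 38.15720095010013 [0.1 0.3 0.6] [-1.7994e+02 -6.0000e-02  1.7512e+02]
```

```bash
python3 -m jog '.03 .015 .2 0 0 0 .1;0 0 .17 0 0 0 .1;0 0 0 0 0 0 .1;0 0 0 0 0 0 1;0 0 0 0 0 0 1' 30
python3 -m jog '0 0 0 0 0 0 1;0 0 0 0 0 0 1;0 .1 0 0 0 0 1;0 .25 0 0 0 0 1;0 .3 0 0 0 0 1'
python3 -m jog '0 .25 0 0 0 0 1;0 .1 0 0 0 0 1;0 0 0 0 0 0 1'
python3 d.py 551.9 427.4 237 175.2
```

```text
time: 24.85
tool_pos: [544.8, 325.0, 238.6]
tcp_rot: [180.0, 0.1, 175.2]
ft_force: [0.3, 0.4, -1.7]
finger_gap: 11.1
grip_force: 34.1
time: 25.48
tool_pos: [550.2, 390.4, 238.6]
tcp_rot: [-180.0, 0.0, 175.2]
ft_force: [1.9, -4.1, 5.2]
finger_gap: 10.5
grip_force: 34.8
time: 25.85
tool_pos: [553.0, 425.6, 238.6]
tcp_rot: [179.9, 0.1, 175.3]
ft_force: [1.5, 1.8, 3.8]
finger_gap: 11.2
grip_force: 34.9
cur [0.012 0.017 0.016]
final [0.012 0.017 0.016]
wz 0.001 t 25.85 gap 11.240898025594369 [1.5 1.8 3.8] [1.7991e+02 7.0000e-02 1.7525e+02]
```

```bash
python3 -m jog '0 .02 0 0 0 0 1;0 0 0 0 0 0 1'; python3 -m jog '0 .02 0 0 0 0 1;0 0 0 0 0 0 1';python3 -m jog '0 .02 0 0 0 0 1;0 0 0 0 0 0 1'
```

```text
time: 26.1
tool_pos: [553.2, 426.2, 238.6]
tcp_rot: [180.0, 0.0, 175.2]
ft_force: [0.4, 1.0, 4.5]
finger_gap: 11.2
grip_force: 34.9
time: 26.35
tool_pos: [553.3, 427.9, 238.6]
tcp_rot: [180.0, 0.0, 175.2]
ft_force: [1.3, -0.1, 6.0]
finger_gap: 10.9
grip_force: 35.0
time: 26.6
tool_pos: [553.5, 429.7, 238.6]
tcp_rot: [-180.0, 0.0, 175.2]
ft_force: [0.5, -0.6, 7.1]
finger_gap: 10.8
grip_force: 35.0
```

```bash
python3 -m jog '0 .02 0 0 0 0 1;0 0 0 0 0 0 1'; python3 -m jog '0 .02 0 0 0 0 1;0 0 0 0 0 0 1';python3 -m jog '0 .015 0 0 0 0 1;0 0 0 0 0 0 1'
```

```text
time: 26.85
tool_pos: [553.7, 430.4, 238.5]
tcp_rot: [-179.8, -0.1, 175.1]
ft_force: [-2.5, -10.2, 10.6]
finger_gap: 10.8
grip_force: 35.6
time: 27.1
tool_pos: [554.0, 431.0, 238.4]
tcp_rot: [-179.6, -0.1, 175.1]
ft_force: [-5.4, -18.4, 15.1]
finger_gap: 10.9
grip_force: 36.1
time: 27.35
tool_pos: [554.1, 431.5, 238.4]
tcp_rot: [-179.5, -0.2, 175.1]
ft_force: [-7.7, -24.2, 18.5]
finger_gap: 11.0
grip_force: 36.5
```

```bash
python3 -m jog '0 -.02 0 0 0 0 1;0 0 0 0 0 0 .6;0 0 0 0 0 0 .1;0 0 0 0 0 0 .1'
python3 -m jog '0 0 -.2 0 0 0 .1;0 0 -.5 0 0 0 .1;0 .4 -.5 0 0 0 .1;0 .5 0 0 0 0 .1;0 0 0 0 0 0 .1'
python3 - <<'E'
from bench import *
from h import *
S=snapshot("scene");T=snapshot("top")
blue=lambda h,s,v:(h>105)&(h<125)&(s>120);green=lambda h,s,v:(h>50)&(h<70)&(s>100)
for nm,ft,a,b,hh in(("blue",blue,(405,183,430,204),(130,175,145,200),25),("green",green,(325,185,342,203),(198,178,214,202),18)):
    for d,r in((S,a),(T,b)):
        m=hsvmask(d,r,ft)
        if m.any(): ys,xs=np.nonzero(m);print(nm,unproj(d,(xs.mean()/K+r[0]-.5,ys.mean()/K+r[1]-.5),76-hh/2).round(1))
r=lambda h,s,v:((h<8)|(h>172))&(s>130)
H=[box(-32,32,-8,8,-14,14)]
print(fit([(S,(270,195,330,245)),(T,(210,150,255,180))],H,r,[621.4,71.7,-97],z=61))
print("car",fit([(S,(250,170,303,212))],MINT,mint,[612.5,2,-6.5],z=6))
cv2.imwrite("pics/m9.png",np.hstack([crop(S,320,205,100,75,400,300),crop(T,200,190,100,75,400,300)]))
cv2.imwrite("pics/m9.png",np.vstack([crop(S,330,205,100,37,800,300),crop(T,200,190,100,37,800,300)]))
E
```

```text
time: 27.85
tool_pos: [553.3, 434.0, 237.4]
tcp_rot: [-180.0, -0.0, 175.2]
ft_force: [0.1, -0.3, -0.1]
finger_gap: 38.5
grip_force: 0.0
time: 28.48
tool_pos: [560.0, 526.2, 357.7]
tcp_rot: [179.9, 0.0, 175.4]
ft_force: [0.1, -0.8, -0.6]
finger_gap: 38.2
grip_force: 0.0
blue [550.9 430.   63.5]
blue [552.3 430.7  63.5]
green [527.2 186.5  67. ]
green [532.5 186.   67. ]
(array([621.00339288,  73.508429  , -97.5868154 ]), np.float64(0.4544061503067556))
car (array([617.22349642,   1.59696692,  -7.09419857]), np.float64(0.04071421314639845))
```

```bash
python3 - <<'E'
from bench import *
from h import *
S=snapshot("scene");T=snapshot("top")
r=lambda h,s,v:((h<8)|(h>172))&(s>130)
for d,roi in((S,(270,195,330,245)),(T,(205,150,255,180))):
    m=hsvmask(d,roi,r);n=cv2.connectedComponentsWithStats(m.astype(np.uint8));print(n[2][1:][n[2][1:,4]>200]/K,roi[:2],n[3][1:]/K if n[0]<4 else '')
    for yy in(70,72,74):
        g=render(d,roi,[w((612.2+.99+.122*yy,2.3+.9925*yy,-97),box(-32,32,-8,8,-14,14),z=61)])
        ys,xs=np.nonzero(g);print(yy,xs.min()/K,xs.max()/K,ys.min()/K,ys.max()/K)
# rows intensity profile along pin in the top view: lug edge to handle
print(fit([(S,(270,195,330,245))],[box(-32,32,-8,8,-14,14)],r,[621.4,71.7,-97],z=61),fit([(T,(205,150,255,180))],[box(-32,32,-8,8,-14,14)],r,[621.4,71.7,-97],z=61))
p=proj(T,w((612.2,2.3,-7),[[1,y,62] for y in(23,33,38,102)]));print(p.round(1).tolist())
for y in range(33,50,1):
    q=proj(T,w((612.2,2.3,-7),[[1,y,66]]))[0];s=proj(S,w((612.2,2.3,-7),[[1,y,66]]))[0]
    print(y,cv2.getRectSubPix(T["img"],(1,1),tuple(map(float,q)))[0,0],cv2.getRectSubPix(S["img"],(1,1),tuple(map(float,s)))[0,0])
E
```

```text
[[  17.625   29.375   25.375   11.125 2132.375]] (270, 195) [[29.98213553 34.769711  ]]
70 16.125 43.375 27.75 40.875
72 16.875 44.25 27.75 40.875
74 17.625 45.0 27.75 40.875
[[ 24.25   13.375  18.      6.375 710.   ]] (205, 150) [[33.35046215 16.4803257 ]]
70 24.25 43.0 12.0 19.875
72 23.625 42.5 11.875 19.875
74 23.125 42.0 11.875 19.75
(array([622.39148588,  71.10940975, -99.08658287]), np.float64(0.19782751810401578)) (array([619.76043634,  74.79546733, -97.58149703]), np.float64(0.24488168040414782))
[[251.6, 166.7], [248.7, 166.5], [247.3, 166.3], [229.4, 164.6]]
33 [148 139  84] [206 180  39]
34 [150 146 112] [200 178  90]
35 [152 153 142] [194 177 134]
36 [153 151 153] [191 180 158]
37 [150 138 141] [188 184 182]
38 [146 123 128] [185 178 181]
39 [142 109 115] [181 169 172]
40 [150  93  96] [177 148 149]
41 [158  76  76] [171  94  90]
42 [166  59  56] [165  40  31]
43 [172  48  44] [169  31  23]
44 [176  49  45] [175  34  25]
45 [180  50  46] [179  35  27]
46 [183  51  46] [178  33  24]
47 [184  52  47] [178  30  22]
48 [183  53  48] [178  30  22]
49 [183  53  48] [179  31  23]
```

```bash
python3 -c "
from bench import *
print(hand_in())"
```

```text
the job is handed in; nothing more can be done
None
```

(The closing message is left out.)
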